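Pack the wig stylist's caddy

TASK

Pack the black caddy for the next wig fitting: lay the wide flat brush lengthwise in the large trough and the yellow sectioning clip lengthwise in the small trough, stand the big thread spool upright in the round cup and the tape roll on its flat end in the square bin, in any order, each the same way up as you found it and resting right down on the floor of its compartment. The slim brush and the small thread spool do not belong in the kit: leave them where they are.

Things in the scene. Friction and masses are not known exactly. Their poses are not given: they have to be found in the camera images.
- wide_brush: The wide flat brush, to pack. Lies flat: 130 mm long, 16 mm thick. Light wood handle, 24 mm wide with parallel sides, from x = -65 to +5 mm; aluminium ferrule, 44 mm wide, from +5 to +31 mm; pale bristles 44 mm wide, from +31 to +65 mm. Origin: underside, at the middle of the length; x points from handle to bristles, y across, z up. About 70 g, centre of mass within 10 mm of the middle.
- slim_brush: Look-alike, stays where it lies: the slim brush, same make, length (130 mm) and thickness (16 mm) as the wide one, but the handle is only 11 mm and the head 15 mm wide. Lies flat on the table, loose. Origin: underside, middle of the length; x points to the bristles.
- big_spool: The big thread spool, to be packed. Stands upright: 75 mm tall, dark red thread body on a black foot of 50 mm diameter; the thread is 48 mm in diameter just above the foot (5 mm up) and 45 mm at 60 mm height, above which it narrows to a black neck 20 mm wide. Origin: centre of the underside; z up. About 120 g.
- small_spool: Look-alike, stays where it stands: the small thread spool, same shape and colours as the big one but 42 mm tall with a foot of 28 mm diameter. Loose on the table. Origin: centre of the underside; z up.
- clip: The yellow sectioning clip, to be packed: a long hair clip lying on the table, 95 mm long, 18 mm wide (20 mm over the hinge pin, look only), 22 mm tall at its hinge block. The block is solid with parallel sides, from x = -26 to +6 mm, 18 mm wide, full 22 mm height. Origin: underside, middle of the length; x points from lever end to jaw tip, y across, z up. About 30 g; the jaws do not move.
- tape_roll: The roll of white tape, to be packed. Stands on its flat end, axis vertical: outside diameter 54 mm, bore 26 mm, 48 mm tall. Origin: centre of the underside; z up. About 80 g.
- large_trough: The large trough, for the wide brush: long, open-topped, 178 mm (x) by 88 mm (y) outside, 170 by 80 mm inside, 18 mm tall. One of four fixed grey inserts, places shuffled, in a black tray (203 x 287 mm, rim 12 mm) fixed to the table. Walls and floor 4 mm thick; origin: centre of the underside, 4 mm above the table; the inner floor is 4 mm above the origin. x runs along its length, y across.
- small_trough: The small trough, for the clip: open-topped, 133 mm (x) by 72 mm (y) outside, 125 by 64 mm inside, 18 mm tall. One of four fixed grey inserts, places shuffled, in a black tray (203 x 287 mm, rim 12 mm) fixed to the table. Walls and floor 4 mm thick; origin: centre of the underside, 4 mm above the table; the inner floor is 4 mm above the origin. x runs along its length, y across.
- square_bin: The square bin, for the tape roll: open-topped, 94 by 94 mm outside, 86 by 86 mm inside, 18 mm tall. One of four fixed grey inserts, places shuffled, in a black tray (203 x 287 mm, rim 12 mm) fixed to the table. Walls and floor 4 mm thick; origin: centre of the underside, 4 mm above the table; the inner floor is 4 mm above the origin. 
- round_cup: The round cup, for the big thread spool: open-topped, 84 mm diameter outside, 76 mm inside, 24 mm tall. One of four fixed grey inserts, places shuffled, in a black tray (203 x 287 mm, rim 12 mm) fixed to the table. Walls and floor 4 mm thick; origin: centre of the underside, 4 mm above the table; the inner floor is 4 mm above the origin. 
There are look-alikes about, which are no part of the job. Of the things that look like the wide_brush, take the one that is nearest to the robot's base at the start.

How it is judged:
By the outcome, as a careful person would: the job done as asked, in the order asked, and still so for the second after the job is handed in, with the robot touching nothing.
It also fails if it takes over 115 s, if anything falls off the work surface, if the arm or the gripper's body presses on something with over 40 N, if the wrist force passes 120 N, or if a joint passes its speed limit or range.

ROBOT

A 6-joint arm with a two-finger parallel gripper is mounted at the origin on the work surface. World frame = base frame: x ahead of the robot, y to its left, z up, the work surface at z = 0. Lengths are in mm, angles in rad, forces in N, time in s.
With the tool pointing down it reaches from about 250 to 725 mm from the base axis. Payload 4 kg.
Tool frame: the origin (TCP) lies at the very end of the fingers, on their centre line; the grasp point (between the pads) lies 19 mm behind it (r.grasp_offset is the z of the grasp point in the tool frame, in mm); z points along the fingers, y is the direction in which the jaws open and shut (so a half turn about z gives the same grasp; the last joint's range is limited). The gripper opens to 85 mm and grips with 20 to 120 N. Pads are 22 mm wide; open, the fingers measure 114 mm over their backs; the gripper's body (76 mm by 85 mm) begins 54 mm behind the grasp point. The pads swing forward as they close: fully open they stand 13 mm farther back than shut.
Start: joints at [1.208, 0.241, 0.005, 1.335, 0, 1.571], TCP at [177.445, 467.453, 192.806] pointing down, gripper open.
Joint ranges: [-2.72, 2.72], [-1.05, 1.87], [-1.09, 1.28], [-1.99, 2.15], [-1.42, 1.44], [-3.14, 3.14]. Speed limits (rad/s): [2.79, 2.79, 3.14, 3.14, 3.14, 3.14].

INTERFACE

Orientations are given as a rotation vector (axis times angle).
In Python, from cell import r gives the robot as it stands.
- The arm moves only by the tool arm_command, never from a script. Its argument "targets" is one flat list of numbers, 5 for each row, row after row: the shift along the tool's x, y, z in mm, then the turn about the tool's z in degrees, then the opening, from 0 (shut) to 1 (fully open). In form: [dx, dy, dz, turn, hand, dx, dy, dz, turn, hand, ...]. A call has 1 to 10 rows; each row shifts and turns the commanded pose from where the row before left it, along the tool's axes as they then stand; what a row does not reach is not made up. A row lasts 1/8 s, in which the tool goes at most 62.5 mm and 10.7 degrees, less where a joint would pass 70% of its speed; a pose out of reach is approached as far as the arm can. A call with a gripper value outside its range is refused whole. The fingers move at their own pace and stop on an object; "grip_force" is the grip in N (left out, the last holds). Time passes only in rows, so rows that do not move let the fingers close. It gives the time, the measured TCP pose, the force and the opening at its end, in the units of the state.
- r.sense(): the state, without advancing time (a new reading comes with each control period).
- r.capture(name): name is "side" or "top" or "wrist"; returns (picture, depth): 384x512x3 uint8, blue, green, red; 384x512 float32, mm along the optical axis (not along the pixel's ray), 0 where there is no reading.
- r.camera_model(name): a dict with "camera_matrix" (3x3 intrinsics, pixels), "position" and "rotation" of the camera in the world; the wrist camera has in their place "tool_from_camera" (4x4, takes a point from camera to tool coordinates, whose origin is the TCP and whose axes are the flange's). Camera axes: x right, y down, z forward; pixel columns grow to the right and rows downward; lengths in mm; the calibration is good to about 2 mm. A picture is of the moment at which its call begins: read the wrist's pose just before it. camera_model takes no time and is no camera call.
- r.finish_job(): hands the job in, once; it reports no verdict.
Trained networks look in the newest picture that a camera, given by its name, has taken for a name from the list of things; names that differ only in an ending like _2 or _b are one class to them, and where a whole thing is asked for, a point or a joint stands for the part that bears it (a point fixed in the world has none). Each returns a list of dicts, best first, with "confidence" (0 to 1); they miss things now and then, are a little off and sometimes report something else, mostly with a low value. They report only what shows in the picture. A call takes as long as a camera call. They do not tell look-alikes from the thing itself.
- r.search_frame(camera, target): "uv" ([column, row] in pixels, amid what is visible of it).
- r.landmark_of(camera, target): "uv" ([column, row] in pixels: a listed point, or the origin of a listed thing).
The state is a dict: "time": time; "joints": joint angles; "joint_velocities": joint speeds; "tau": joint torques, N m; "ee_pos": TCP position; "orientation": TCP orientation; "contact_force": force on the tool from outside, world axes, zero at the start; "torque": the same for the moment, N m; "gripper_width": finger opening in mm.
Only numpy, scipy, OpenCV 4.12 (cv2) and the standard library are available. Lean on these libraries where they do the work, as an engineer would, in place of code of your own. Each camera call takes 0.05 s, during which the arm holds its last target. There are 200 camera calls.

## Working session

There is one attempt and no reset: what is moved stays moved. The work goes in short steps, Python scripts to look and compute and a tool call to move; the robot and the scene stay as the last step left them, time stands still between calls to the robot, and variables do not carry over. Pictures are saved under pics/ and viewed, about 12 in all and at most 16, crops included, and the job is handed in when it is done.

Besides the shell and the picture viewer there is one more tool, called as name(argument=value, ...) on one line, values as JSON. arm_command: Moves the arm, as the interface text tells. Its arguments: {"type":"object","properties":{"targets":{"type":"array"},"grip_force":{"type":"number"}},"required":["targets"]}

```bash
mkdir -p pics; ls; cat > h.py <<'E'
import numpy as np, cv2
from cell import r
def world(name,uv,d,m=None):
    m=m or r.camera_model(name); K=m["camera_matrix"]
    p=np.linalg.inv(K)@np.array([uv[0],uv[1],1.])*d
    return np.array(m["rotation"])@p+np.array(m["position"])
def cloud(name,depth):
    m=r.camera_model(name);K=np.array(m["camera_matrix"]);h,w=depth.shape
    u,v=np.meshgrid(np.arange(w),np.arange(h))
    P=np.stack([(u-K[0,2])/K[0,0],(v-K[1,2])/K[1,1],np.ones_like(u)],-1)*depth[...,None]
    return P@np.array(m["rotation"]).T+np.array(m["position"])
E
python3 - <<'E'
from h import *
s=r.sense();print(s)
img,d=r.capture("top");np.savez("top.npz",img=img,d=d)
cv2.imwrite("pics/top.png",cv2.resize(img,None,fx=1.5,fy=1.5))
print(r.camera_model("top"));print(r.camera_model("wrist"))
C=cloud("top",d)
for n in ["wide_brush","big_spool","clip","tape_roll","large_trough","small_trough","square_bin","round_cup"]:
    for f in (r.search_frame,r.landmark_of):
        for q in f("top",n)[:3]:
            u,v=np.array(q["uv"]).round().astype(int)
            print(n,f.__name__,q["confidence"],(u,v),C[v,u].round(0))
E
```

```text
pics
{'time': 0.0, 'joints': array([ 1.20800833e+00,  2.41439575e-01,  3.75095677e-03,  1.33518537e+00,
       -2.68729703e-05,  1.57079404e+00]), 'joint_velocities': array([ 0.00028383,  0.00164512,  0.00135242, -0.00023683,  0.00059115,
       -0.00074518]), 'tau': array([ 1.35605365e-03, -3.72314072e+01,  2.52410227e+01,  1.68112462e-02,
        6.37113726e-05,  2.16351715e-06]), 'ee_pos': array([177.20347791, 466.80371172, 191.90994416]), 'orientation': array([-0.56667935, -3.08970545,  0.00321729]), 'contact_force': array([-0.48439848,  0.18412673,  0.2234915 ]), 'torque': array([-0.00685308, -0.07709313, -0.02345721]), 'gripper_width': 85.45110742738028}
{'camera_matrix': array([[370.06186254,   0.        , 257.69100491],
       [  0.        , 370.06186254, 192.14178215],
       [  0.        ,   0.        ,   1.        ]]), 'position': array([ 436.47620139, -127.57987769, 1109.56371851]), 'rotation': array([-2.10778495,  2.14811992, -0.17131981])}
{'camera_matrix': array([[276.24295604,   0.        , 253.25249279],
       [  0.        , 276.24295604, 194.79656017],
       [  0.        ,   0.        ,   1.        ]]), 'tool_from_camera': array([[ 7.91392520e-04, -9.61610331e-01, -2.74417466e-01,
         6.97274109e+01],
       [ 9.99999101e-01,  4.63885677e-04,  1.25835485e-03,
         4.39908631e-02],
       [-1.08274869e-03, -2.74418215e-01,  9.61609833e-01,
        -1.81065748e+02],
       [ 0.00000000e+00,  0.00000000e+00,  0.00000000e+00,
         1.00000000e+00]])}Traceback (most recent call last):
  File "<stdin>", line 6, in <module>
  File "h.py", line 11, in cloud
    return P@np.array(m["rotation"]).T+np.array(m["position"])
           ~~~~~~~~~~~~~~~~~~~~~~~~~~~^~~~~~~~~~~~~~~~~~~~~~~~
ValueError: operands could not be broadcast together with shapes (384,512) (3,)
```

```bash
sed -i 's/np.array(m\["rotation"\])/cv2.Rodrigues(np.array(m["rotation"]))[0]/' h.py
python3 - <<'E'
from h import *
z=np.load("top.npz");d=z["d"]
C=cloud("top",d)
for n in ["wide_brush","big_spool","clip","tape_roll","large_trough","small_trough","square_bin","round_cup"]:
    for f in (r.search_frame,r.landmark_of):
        for q in f("top",n)[:3]:
            u,v=np.array(q["uv"]).round().astype(int)
            print(n,f.__name__,round(q["confidence"],2),(u,v),C[v,u].round(0))
E
```

```text
wide_brush call 0.92 (np.int64(331), np.int64(189)) [ 630. -339.   14.]
wide_brush call 0.74 (np.int64(424), np.int64(224)) [ 520. -606.   15.]
wide_brush call 0.71 (np.int64(310), np.int64(138)) [ 791. -283.   13.]
wide_brush call 0.92 (np.int64(311), np.int64(137)) [ 436. -128. 1110.]
wide_brush call 0.89 (np.int64(430), np.int64(223)) [ 522. -624.   16.]
wide_brush call 0.85 (np.int64(333), np.int64(191)) [ 623. -344.   19.]
big_spool call 0.83 (np.int64(282), np.int64(195)) [ 605. -188.   73.]
big_spool call 0.5 (np.int64(284), np.int64(194)) [ 608. -194.   75.]
clip call 0.61 (np.int64(242), np.int64(199)) [608. -70.  -3.]
clip call 0.45 (np.int64(109), np.int64(240)) [491. 325.   8.]
clip call 0.52 (np.int64(243), np.int64(199)) [603. -75.  25.]
clip call 0.31 (np.int64(116), np.int64(239)) [493. 304.   9.]
tape_roll call 0.64 (np.int64(290), np.int64(250)) [ 452. -211.   -1.]
tape_roll call 0.49 (np.int64(291), np.int64(254)) [ 440. -213.    2.]
large_trough call 0.85 (np.int64(146), np.int64(228)) [524. 216.   9.]
large_trough call 0.59 (np.int64(146), np.int64(229)) [522. 217.   4.]
large_trough call 0.31 (np.int64(286), np.int64(194)) [ 607. -199.   76.]
small_trough call 0.7 (np.int64(175), np.int64(231)) [514. 129.   9.]
small_trough call 0.84 (np.int64(173), np.int64(230)) [517. 135.  11.]
small_trough call 0.72 (np.int64(333), np.int64(192)) [ 620. -344.   18.]
square_bin call 0.73 (np.int64(112), np.int64(243)) [482. 316.   7.]
square_bin call 0.67 (np.int64(111), np.int64(243)) [482. 320.   5.]
round_cup call 0.9 (np.int64(115), np.int64(213)) [571. 311.   9.]
```

View pics/top.png

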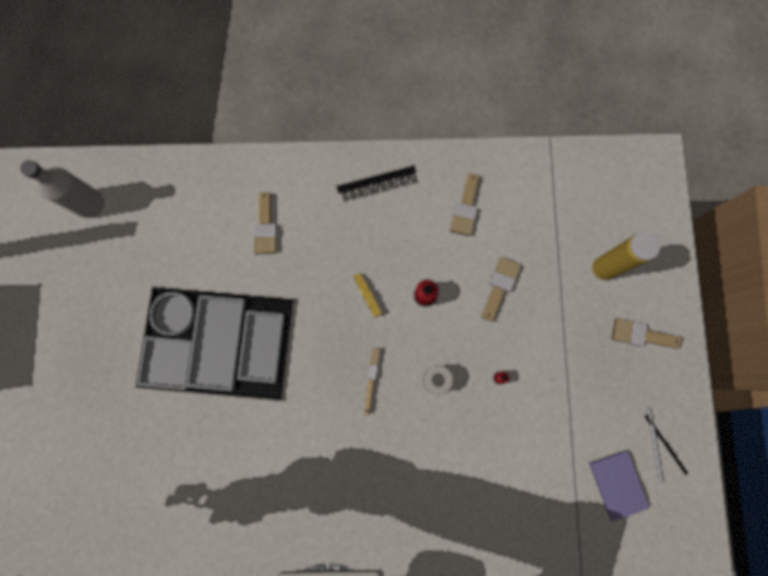

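```bash
python3 - <<'E'
from h import *
z=np.load("top.npz");d=z["d"];img=z["img"]
C=cloud("top",d);hsv=cv2.cvtColor(img,cv2.COLOR_BGR2HSV)
print(np.median(C[280:300,100:300,2]))
# table plane check
box={"bA":(165,122,190,172),"bB":(296,112,324,160),"wide":(318,168,352,216),"bD":(404,208,460,236),"slim":(238,228,258,278),"clip":(232,178,258,216),"spool":(272,180,298,208),"small":(324,242,344,260),"tape":(278,240,306,268),"tray":(85,185,200,270)}
for n,(a,b,c,e) in box.items():
    P=C[b:e,a:c].reshape(-1,3);H=hsv[b:e,a:c].reshape(-1,3)
    if n=="tray": m=H[:,2]<60
    elif n in("spool","small","tape"): m=P[:,2]>(20 if n!="tape" else 25)
    elif n=="clip": m=H[:,1]>110
    else: m=(P[:,2]>8)|(H[:,1]>75)
    m&=d[b:e,a:c].ravel()>0
    Q=P[m]; 
    if len(Q)<5: print(n,"few");continue
    rc=cv2.minAreaRect(Q[:,:2].astype(np.float32))
    w=np.linalg.svd(Q[:,:2]-Q[:,:2].mean(0),full_matrices=False)[2][0]
    print(n,len(Q),"mean",Q.mean(0).round(1),"zmax",Q[:,2].max().round(),"rect",np.round(rc[0],1),np.round(rc[1],1),round(rc[2],1),"axis deg",np.degrees(np.arctan2(w[1],w[0])).round(1),"R",np.hypot(*rc[0]).round())
s=img[100:300,80:470]
cv2.imwrite("pics/c1.png",cv2.resize(img[160:280,220:360],None,fx=5,fy=5,interpolation=cv2.INTER_CUBIC))
side,ds=r.capture("side");cv2.imwrite("pics/side.png",side);print(r.camera_model("side"))
E
```

```text
0.5899087245824148
bA 471 mean [757.7 130.   15.7] zmax 23.0 rect [767.1 129.7] [ 43.4 129.4] 89.9 axis deg -179.0 R 778.0
bB 441 mean [ 788.3 -282.    16. ] zmax 22.0 rect [ 798.6 -285.1] [ 43.9 129.6] 74.3 axis deg 164.8 R 848.0
wide 482 mean [ 625.1 -344.3   16. ] zmax 24.0 rect [ 617.9 -341.1] [ 44.1 130.8] 65.4 axis deg 155.2 R 706.0
bD 521 mean [ 522.2 -617.2   15.8] zmax 22.0 rect [ 520.7 -626.6] [130.1  44.2] 77.2 axis deg 75.9 R 815.0
slim 200 mean [445.2 -84.2  15.7] zmax 21.0 rect [442.3 -83.9] [ 14.7 128.3] 81.3 axis deg 171.0 R 450.0
clip 160 mean [612.2 -80.8  18.7] zmax 27.0 rect [613.4 -80.9] [92.5 17. ] 25.5 axis deg -153.5 R 619.0
spool 228 mean [ 607.9 -193.8   62. ] zmax 79.0 rect [ 610.4 -195.3] [45.  43.8] 62.0 axis deg 159.4 R 641.0
small 67 mean [ 444.  -334.4   36.4] zmax 46.0 rect [ 443.9 -335.6] [23.8 23.7] 58.6 axis deg -86.3 R 556.0
tape 234 mean [ 441.8 -211.6   47.4] zmax 55.0 rect [ 442.7 -211.9] [52.8 50.3] 89.4 axis deg -88.6 R 491.0
tray 1658 mean [529.4 191.9   6.5] zmax 23.0 rect [523.9 223.3] [285.6 197. ] 83.9 axis deg -112.1 R 570.0
{'camera_matrix': array([[447.02440057,   0.        , 251.39295651],
       [  0.        , 447.02440057, 192.44155714],
       [  0.        ,   0.        ,   1.        ]]), 'position': array([ 427.3340279 , -909.75828172, 1022.36677681]), 'rotation': array([-2.44402599,  0.28923319, -0.12546648])}
```

View pics/c1.png

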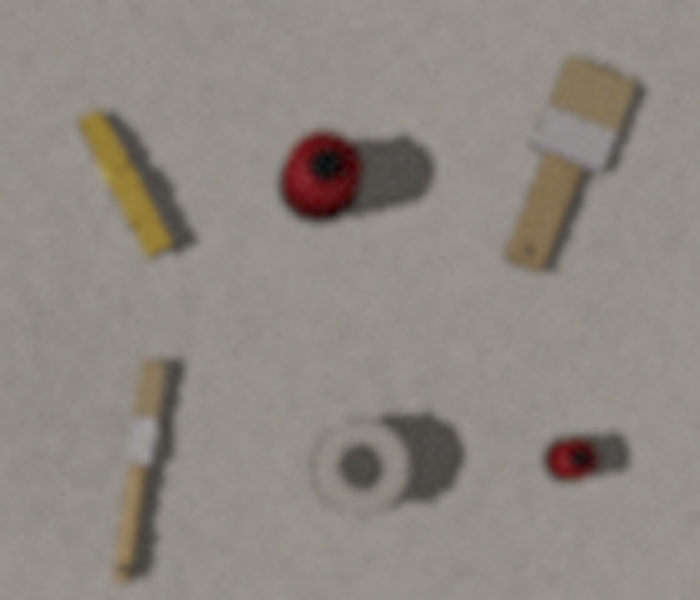

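```bash
cat >> h.py <<'E'
from scipy.spatial.transform import Rotation as Ro
def plane(name,uv,z):
    m=r.camera_model(name);R=cv2.Rodrigues(np.array(m["rotation"]))[0];K=np.array(m["camera_matrix"])
    v=R@np.linalg.inv(K)@np.array([uv[0],uv[1],1.]);p=np.array(m["position"])
    return p+v*(z-p[2])/v[2]
def pose():
    s=r.sense();R=Ro.from_rotvec(s["orientation"]).as_matrix()
    return s,np.array(s["ee_pos"]),R,np.degrees(np.arctan2(R[1,0],R[0,0]))
def plan(legs,start=None,step=55):
    "legs: (x,y,z,yaw of tool x in deg); prints tool-frame rows"
    s,p,R,Y=pose()
    if start is not None: p,Y=np.array(start[:3],float),start[3]
    print("at",p.round(1),"yaw",round(Y,1),"tilt",np.degrees(np.arccos(-R[2,2])).round(2),"w",round(s["gripper_width"],1),"t",round(s["time"],2))
    for x,y,z,t in legs:
        D=np.array([x,y,z])-p; dt=(t-Y+180)%360-180
        n=int(max(np.ceil(np.linalg.norm(D)/step),np.ceil(abs(dt)/10),1)); print("leg",n,"rows total turn",round(-dt,1))
        for i in range(n):
            a=np.radians(Y+dt*i/n); d=D/n
            print("  ",[round(float(q),1) for q in (d[0]*np.cos(a)+d[1]*np.sin(a), d[0]*np.sin(a)-d[1]*np.cos(a), -d[2], -dt/n)])
        p=np.array([x,y,z],float);Y=t
E
python3 - <<'E'
from h import *
z=np.load("top.npz");d=z["d"];img=z["img"];C=cloud("top",d);g=cv2.cvtColor(img,cv2.COLOR_BGR2GRAY)
for n,uv in dict(large=(146,228.5),small=(173.5,230.5),bin=(111.5,243),cup=(115,213)).items(): print(n,plane("top",uv,8).round(1))
# ortho map of tray, 1px=1mm, plane z=22; col=-y, row=-x
m=r.camera_model("top")
X,Y=np.meshgrid(np.arange(650,400,-1.),np.arange(400,60,-1.),indexing="ij")
uv=cv2.projectPoints(np.stack([X,Y,X*0+22],-1).reshape(-1,3),*(lambda R,p:(cv2.Rodrigues(R.T)[0],-R.T@p))(cv2.Rodrigues(np.array(m["rotation"]))[0],np.array(m["position"])),np.array(m["camera_matrix"]),None)[0].reshape(*X.shape,2).astype(np.float32)
o=cv2.remap(img,uv,None,cv2.INTER_CUBIC)
o=cv2.resize(o,None,fx=2,fy=2)
for k in range(0,340,50): cv2.putText(o,str(400-k),(2*k,10),0,.35,(0,0,255),1);cv2.line(o,(2*k,0),(2*k,500),(0,0,255),1)
for k in range(0,250,50): cv2.putText(o,str(650-k),(0,2*k+10),0,.35,(0,255,0),1);cv2.line(o,(0,2*k),(680,2*k),(0,255,0),1)
cv2.imwrite("pics/tray.png",o)
plan([(607,-336,120,155.2),(607,-336,4,155.2)])
E
```

```text
large [522.7 216.2   8. ]
small [515.2 133.9   8. ]
bin [481.7 317.4   8. ]
cup [571.  311.2   8. ]
at [177.4 467.5 192.8] yaw 159.2 tilt 0.0 w 85.4 t 0.9
leg 17 rows total turn 4.0
   [-40.4, -35.2, 4.3, 0.2]
   [-40.5, -35.1, 4.3, 0.2]
   [-40.7, -34.9, 4.3, 0.2]
   [-40.8, -34.7, 4.3, 0.2]
   [-41.0, -34.5, 4.3, 0.2]
   [-41.1, -34.4, 4.3, 0.2]
   [-41.3, -34.2, 4.3, 0.2]
   [-41.4, -34.0, 4.3, 0.2]
   [-41.5, -33.9, 4.3, 0.2]
   [-41.7, -33.7, 4.3, 0.2]
   [-41.8, -33.5, 4.3, 0.2]
   [-42.0, -33.4, 4.3, 0.2]
   [-42.1, -33.2, 4.3, 0.2]
   [-42.2, -33.0, 4.3, 0.2]
   [-42.4, -32.8, 4.3, 0.2]
   [-42.5, -32.7, 4.3, 0.2]
   [-42.6, -32.5, 4.3, 0.2]
leg 3 rows total turn -0.0
   [0.0, 0.0, 38.7, -0.0]
   [0.0, 0.0, 38.7, -0.0]
   [0.0, 0.0, 38.7, -0.0]
```

View pics/tray.png

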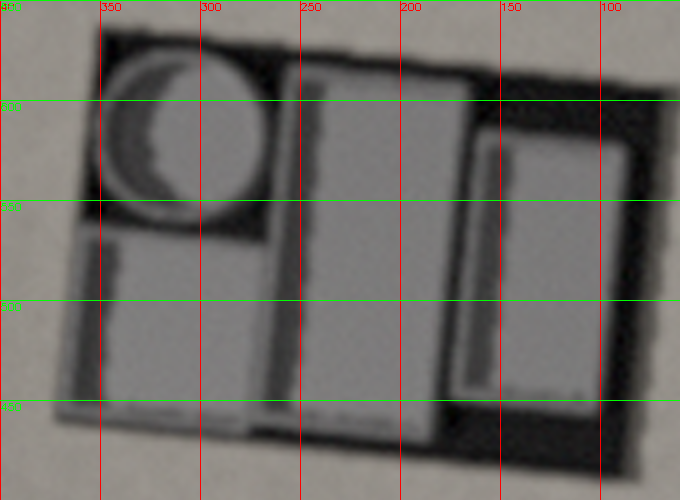

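arm_command(targets=[0, 0, 0, 4, 1, -45.4, -34.3, 4.5, 0, 1, -45.4, -34.3, 4.5, 0, 1, -45.4, -34.3, 4.5, 0, 1, -45.4, -34.3, 4.5, 0, 1, -45.4, -34.3, 4.5, 0, 1, -45.4, -34.3, 4.5, 0, 1, -45.4, -34.3, 4.5, 0, 1, -45.4, -34.3, 4.5, 0, 1, -45.4, -34.3, 4.5, 0, 1], grip_force=40)

```text
time: 2.15
ee_pos: [419.9, 14.1, 152.5]
orientation: [0.674, 3.067, 0.001]
contact_force: [0.1, 0.1, 0.0]
gripper_width: 85.7
```

arm_command(targets=[-45.4, -34.3, 4.5, 0, 1, -45.4, -34.3, 4.5, 0, 1, -45.4, -34.3, 4.5, 0, 1, -45.4, -34.3, 4.5, 0, 1, -45.4, -34.3, 4.5, 0, 1, -45.4, -34.3, 4.5, 0, 1, -45.4, -34.3, 4.5, 0, 1, 0, 0, 0, 0, 1, 0, 0, 0, 0, 1])

```text
time: 3.28
ee_pos: [606.3, -335.1, 119.8]
orientation: [-0.675, -3.066, -0.001]
contact_force: [-1.0, 0.2, -0.6]
gripper_width: 85.1
```

```bash
cat >> h.py <<'E'
def wrist(tag):
    s,p,R,Y=pose();img,d=r.capture("wrist");m=r.camera_model("wrist");K=np.array(m["camera_matrix"]);T=np.array(m["tool_from_camera"])
    u,v=np.meshgrid(np.arange(512),np.arange(384))
    P=np.stack([(u-K[0,2])/K[0,0],(v-K[1,2])/K[1,1],np.ones_like(u)],-1)*d[...,None]
    W=(P@T[:3,:3].T+T[:3,3])@R.T+p
    cv2.imwrite(f"pics/{tag}.png",img);return img,d,W
def rect(Q):
    c,(a,b),t=cv2.minAreaRect(Q[:,:2].astype(np.float32))
    if a<b: a,b,t=b,a,t+90
    return np.round(c,1),round(a,1),round(b,1),"long axis deg",round(t,1),"zmed",Q[:,2].round(0).mean().round(1)
E
python3 - <<'E'
from h import *
img,d,W=wrist("w1")
m=(W[...,2]>8)&(W[...,2]<30)&(d>0)
n,l,st,_=cv2.connectedComponentsWithStats(m.astype(np.uint8))
for k in range(1,n):
    if st[k,4]>400: print(st[k],*rect(W[l==k]))
plan([(607,-336,4,155.2)])
E
```

```text
[ 454   41   58   79 1971] [611.9 -80.9] 91.7 19.3 long axis deg 26.8 zmed 18.6
[ 232  135   41  117 3528] [ 618.6 -341.7] 130.0 43.9 long axis deg 155.5 zmed 15.5
[   0  194   47   47 1599] [ 530.8 -589.3] 52.0 44.0 long axis deg 75.4 zmed 14.6
at [ 606.5 -334.5  120.8] yaw 155.2 tilt 0.05 w 85.0 t 3.33
leg 3 rows total turn 0.0
   [-0.4, -0.4, 38.9, 0.0]
   [-0.4, -0.4, 38.9, 0.0]
   [-0.4, -0.4, 38.9, 0.0]
```

View pics/w1.png

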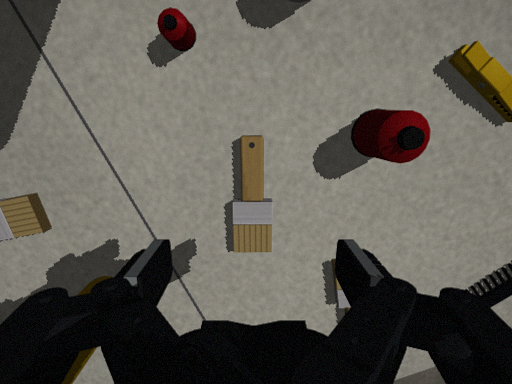

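arm_command(targets=[-1, -2, 40, 0, 1, 0, 0, 40, 0, 1, 0, 0, 25, 0, 1, 0, 0, 10.5, 0, 1, 0, 0, 0, 0, 0, 0, 0, 0, 0, 0, 0, 0, 0, 0, 0, 0, 0, 0, 0, 0, 0, 0, 0, 0, 0, 0, 0, 0, 0, 0], grip_force=40)

```text
time: 4.58
ee_pos: [606.9, -337.6, 5.2]
orientation: [-0.674, -3.068, -0.0]
contact_force: [0.3, -0.4, 0.6]
gripper_width: -0.2
```

```bash
python3 - <<'E'
from h import *
img,d,W=wrist("w2"); print(pose()[0]["gripper_width"])
m=(W[...,2]>8)&(W[...,2]<30)&(d>0)
E
```

```text
0.06892678981622222
```

View pics/w2.png

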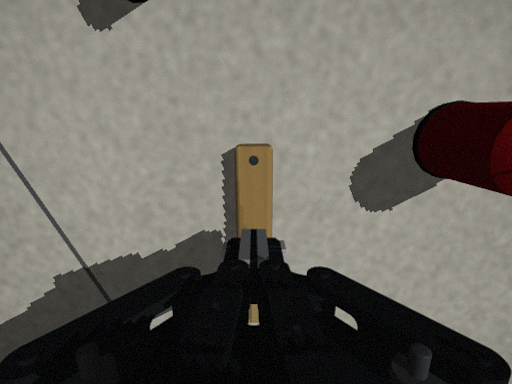

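```bash
python3 - <<'E'
from h import *
img,d,W=wrist("w3")
for u,v in [(254,165),(254,190),(254,215),(242,215),(254,228),(254,234),(254,242),(254,250),(254,260),(240,250),(230,245),(284,244),(254,312)]: print((u,v),d[v,u],W[v,u].round(1))
m=(W[...,2]>9)&(W[...,2]<22)&(d>0);m[236:]=0
print(rect(W[m]))
s=r.sense();print(s["contact_force"],s["ee_pos"])
E
```

```text
(254, 165) 171.21115 [ 570.4 -320.    16.6]
(254, 190) 176.51079 [ 585.2 -326.8   15.7]
(254, 215) 180.90993 [ 600.5 -333.8   16. ]
(242, 215) 181.8044 [ 597.5 -341.1   15.1]
(254, 228) 182.93431 [ 608.6 -337.6   16.4]
(254, 234) 142.27602 [ 596.9 -332.3   55. ]
(254, 242) 132.50716 [ 596.6 -332.2   65.1]
(254, 250) 125.27482 [ 596.9 -332.4   72.7]
(254, 260) 117.35667 [ 597.2 -332.6   81.1]
(240, 250) 124.63617 [ 593.9 -338.    73.3]
(230, 245) 138.84439 [ 595.4 -344.9   59.7]
(284, 244) 195.07037 [ 631.7 -324.8    8.3]
(254, 312) 202.64984 [ 669.5 -365.6   15. ]
(array([ 601.1, -270.9]), 150.3, 62.6, 'long axis deg', 75.9, 'zmed', np.float64(15.7))
[ 0.33576949 -0.04417628 -0.07559242] [ 606.85340844 -337.56352192    5.19674694]
```

```bash
python3 - <<'E'
from h import *
img,d=r.capture("side");C=cloud("side",d)
m=r.camera_model("side");R=cv2.Rodrigues(np.array(m["rotation"]))[0]
uv=cv2.projectPoints(np.array([[607,-337,5.],[607,-337,50],[607,-337,24]]),cv2.Rodrigues(R.T)[0],-R.T@np.array(m["position"]),np.array(m["camera_matrix"]),None)[0].reshape(-1,2);print(uv)
u,v=uv[0].astype(int);c=img[max(v-70,0):v+50,u-70:u+70].copy()
cv2.imwrite("pics/s1.png",cv2.resize(c,None,fx=5,fy=5,interpolation=cv2.INTER_CUBIC))
for dv in range(-45,16,4): print(v+dv,[tuple(C[v+dv,u+k].round(0).astype(int)) for k in(-8,-4,0,4,8)])
E
```

```text
[[259.4189472  261.13934489]
 [259.95531308 252.02472307]
 [259.64145565 257.35819392]]
216 [(np.int64(577), np.int64(-353), np.int64(236)), (np.int64(583), np.int64(-364), np.int64(248)), (np.int64(590), np.int64(-371), np.int64(255)), (np.int64(598), np.int64(-373), np.int64(256)), (np.int64(607), np.int64(-373), np.int64(253))]
220 [(np.int64(577), np.int64(-352), np.int64(218)), (np.int64(584), np.int64(-361), np.int64(229)), (np.int64(591), np.int64(-369), np.int64(238)), (np.int64(599), np.int64(-371), np.int64(237)), (np.int64(608), np.int64(-370), np.int64(234))]
224 [(np.int64(575), np.int64(-360), np.int64(215)), (np.int64(583), np.int64(-364), np.int64(217)), (np.int64(592), np.int64(-365), np.int64(217)), (np.int64(601), np.int64(-368), np.int64(217)), (np.int64(609), np.int64(-370), np.int64(218))]
228 [(np.int64(575), np.int64(-361), np.int64(201)), (np.int64(583), np.int64(-367), np.int64(207)), (np.int64(591), np.int64(-371), np.int64(210)), (np.int64(599), np.int64(-374), np.int64(211)), (np.int64(608), np.int64(-375), np.int64(210))]
232 [(np.int64(576), np.int64(-3
[... 2159 characters left out ...]
64(581), np.int64(-349), np.int64(0)), (np.int64(592), np.int64(-351), np.int64(0)), (np.int64(602), np.int64(-352), np.int64(-4)), (np.int64(613), np.int64(-353), np.int64(-5)), (np.int64(619), np.int64(-367), np.int64(16))]
272 [(np.int64(579), np.int64(-360), np.int64(0)), (np.int64(589), np.int64(-362), np.int64(-1)), (np.int64(599), np.int64(-364), np.int64(-2)), (np.int64(609), np.int64(-368), np.int64(1)), (np.int64(619), np.int64(-369), np.int64(-2))]
276 [(np.int64(576), np.int64(-371), np.int64(0)), (np.int64(586), np.int64(-375), np.int64(1)), (np.int64(596), np.int64(-376), np.int64(0)), (np.int64(606), np.int64(-378), np.int64(-2)), (np.int64(616), np.int64(-380), np.int64(-1))]
```

View pics/s1.png

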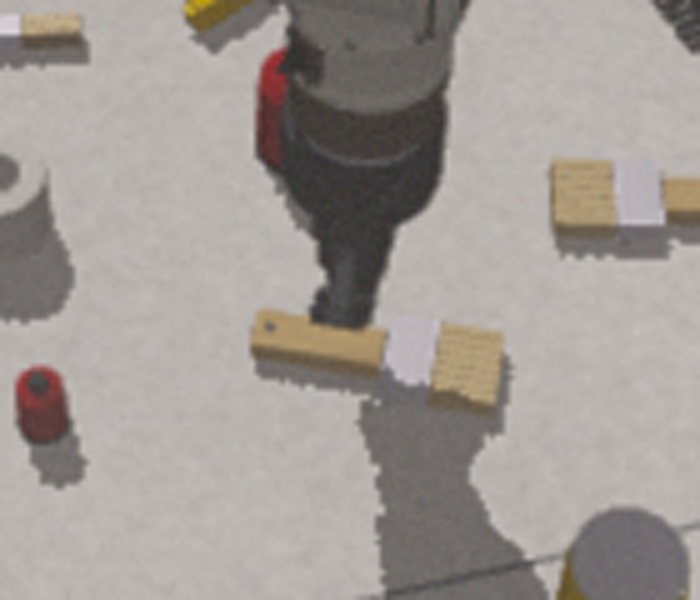

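```bash
python3 - <<'E'
from h import *
print(r.grasp_offset)
img,d,W=wrist("w4");s,p,R,Y=pose();T=(W-p)@R
for v in range(224,244,2): print(v,[tuple(T[v,u].round(0).astype(int).tolist()) for u in (236,244,250,258,264,272)])
E
```

```text
-18.700000000000003
224 [(-5, -12, 5), (1, -6, -10), (1, -2, -11), (1, 3, -11), (1, 7, -11), (-5, 14, 5)]
226 [(-7, -12, 6), (0, -6, -11), (0, -2, -11), (-1, 3, -10), (0, 7, -11), (-7, 14, 6)]
228 [(-9, -12, 7), (-2, -6, -9), (-2, -2, -11), (-2, 3, -11), (-2, 7, -11), (-9, 14, 6)]
230 [(-10, -12, 5), (11, -5, -45), (11, -2, -45), (11, 3, -45), (11, 6, -45), (-10, 14, 5)]
232 [(-12, -12, 5), (11, -5, -47), (11, -2, -48), (12, 3, -48), (11, 6, -47), (-12, 14, 6)]
234 [(-13, -12, 6), (11, -5, -50), (12, -1, -51), (11, 3, -49), (11, 6, -50), (-13, 14, 5)]
236 [(-15, -12, 6), (11, -4, -52), (11, -1, -52), (12, 3, -53), (11, 6, -52), (-15, 14, 6)]
238 [(8, -9, -47), (12, -4, -55), (12, -1, -55), (12, 3, -55), (11, 6, -55), (7, 10, -46)]
240 [(7, -9, -48), (12, -4, -57), (11, -1, -57), (12, 2, -59), (11, 5, -57), (7, 10, -48)]
242 [(7, -9, -51), (12, -4, -60), (12, -1, -60), (12, 2, -60), (11, 5, -59), (7, 10, -51)]
```

arm_command(targets=[0, 0, 0, 0, 0.6, 0, 0, 0, 0, 0.6, 0, 0, 0, 0, 0.6])

```text
time: 5.15
ee_pos: [606.9, -337.5, 5.3]
orientation: [-0.674, -3.068, 0.0]
contact_force: [0.2, -0.7, -0.1]
gripper_width: 51.0
```

```bash
python3 - <<'E'
from h import *
img,d,W=wrist("w5");s,p,R,Y=pose();T=(W-p)@R;print(s["gripper_width"],p)
m=(d>0)&(T[...,2]<-25)&(T[...,2]>-100)&(abs(T[...,1])<60)&(abs(T[...,0])<20)
for sgn in(-1,1):
    q=T[m&(T[...,1]*sgn>0)]; i=np.argsort(q[:,2])[-8:]; print(len(q),q[i].round(0).tolist())
E
```

```text
51.199929392275564 [ 606.92823346 -337.56828214    5.34789621]
5455 [[2.0, -25.0, -42.0], [1.0, -25.0, -42.0], [0.0, -25.0, -42.0], [3.0, -25.0, -42.0], [4.0, -25.0, -42.0], [4.0, -25.0, -42.0], [3.0, -25.0, -42.0], [4.0, -25.0, -41.0]]
5427 [[2.0, 26.0, -43.0], [3.0, 26.0, -43.0], [4.0, 26.0, -43.0], [2.0, 26.0, -43.0], [3.0, 26.0, -42.0], [1.0, 26.0, -42.0], [4.0, 26.0, -42.0], [4.0, 26.0, -41.0]]
```

View pics/w5.png

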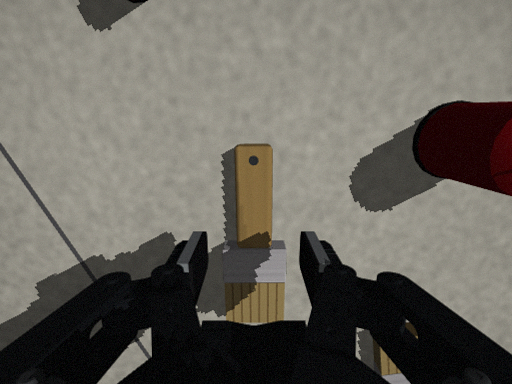

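arm_command(targets=[0, 0, 20, 0, 0.6, 0, 0, 10, 0, 0.6, 0, 0, 0, 0, 0.6])

```text
time: 5.58
ee_pos: [605.8, -337.0, -26.0]
orientation: [-0.674, -3.066, -0.001]
contact_force: [-0.1, 0.7, -1.0]
gripper_width: 51.6
```

```bash
python3 - <<'E'
from h import *
img,d,W=wrist("w6");s,p,R,Y=pose();T=(W-p)@R;print(s["gripper_width"],p,s["contact_force"])
m=(d>0)&(T[...,2]<-38)&(T[...,2]>-100)&(abs(T[...,1])<60)&(abs(T[...,0])<14)
for sgn in(-1,1):
    q=T[m&(T[...,1]*sgn>0)]; i=np.argsort(q[:,2])[-3:]; print(len(q),q[i].round(0).tolist())
m=(W[...,2]>9)&(W[...,2]<22)&(d>0);m[225:]=0;m[:,300:]=0
print(rect(W[m]))
E
```

```text
50.968930911198235 [ 606.54141592 -337.36681398  -25.09842199] [-0.66032453 -1.04136409 -0.1619359 ]
6347 [[1.0, -11.0, -38.0], [-3.0, -11.0, -38.0], [11.0, -12.0, -38.0]]
6440 [[11.0, 12.0, -38.0], [1.0, 13.0, -38.0], [13.0, 12.0, -38.0]]
(array([ 576.8, -323.3]), 39.0, 24.2, 'long axis deg', 155.6, 'zmed', np.float64(15.6))
```

View pics/w6.png

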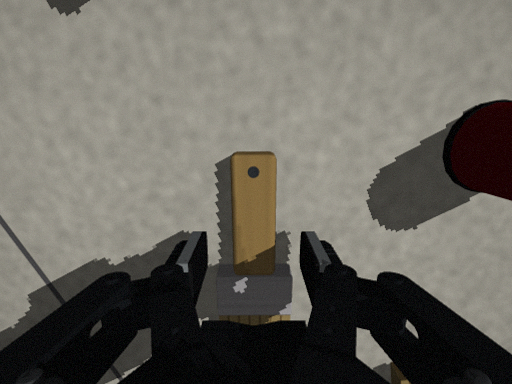

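arm_command(targets=[0, 0, 8, 0, 0.6, 0, 0, 4, 0, 0.6, 0, 0, 0, 0, 0, 0, 0, 0, 0, 0, 0, 0, 0, 0, 0, 0, 0, 0, 0, 0], grip_force=40)

```text
time: 6.38
ee_pos: [607.0, -337.6, -36.6]
orientation: [0.674, 3.068, -0.0]
contact_force: [-0.2, -0.2, 0.6]
gripper_width: 22.8
```

arm_command(targets=[0, 0, -25, 0, 0, 0, 0, -45, 0, 0, 0, 0, -50, -9.8, 0, 0, 0, 0, -9.8, 0, 13.2, 49.8, 0, 0, 0, 13.2, 49.8, 0, 0, 0, 13.2, 49.8, 0, 0, 0, 13.2, 49.8, 0, 0, 0, 13.2, 49.8, 0, 0, 0, 13.2, 49.8, 0, 0, 0])

```text
time: 7.62
ee_pos: [554.6, -31.3, 83.5]
orientation: [0.142, 3.138, 0.0]
contact_force: [0.3, -0.0, -1.7]
gripper_width: 23.0
```

arm_command(targets=[13.2, 49.8, 0, 0, 0, 13.2, 49.8, 0, 0, 0, 13.2, 49.8, 0, 0, 0, 13.2, 49.8, 0, 0, 0, 13.2, 49.8, 0, 0, 0, 0, 0, 30, 0, 0, 0, 0, 0, 0, 0, 0, 0, 0, 0, 0])

```text
time: 8.62
ee_pos: [512.1, 220.7, 53.9]
orientation: [0.143, 3.138, -0.0]
contact_force: [-0.4, 0.8, -0.9]
gripper_width: 23.0
```

```bash
python3 - <<'E'
from h import *
img,d,W=wrist("w7");s,p,R,Y=pose();print(s["gripper_width"],p,Y,s["contact_force"])
t,dt=r.capture("top")
cv2.imwrite("pics/m7.png",np.hstack([img[:, :],cv2.resize(t[170:290,70:230],(512,384))])[:, :1024])
a=cv2.resize(img,(400,300));b=cv2.resize(t[170:290,70:230],(400,300));cv2.imwrite("pics/m7.png",np.hstack([a,b]))
plan([(511.8,221.1,-28,174.8)])
E
```

```text
23.09453357930412 [512.61185365 220.69326278  54.2746173 ] 174.74354592571115 [-0.29743251  0.0569643  -0.12397577]
at [512.8 220.7  54.5] yaw 174.7 tilt 0.11 w 23.0 t 8.72
leg 2 rows total turn -0.1
   [0.5, 0.2, 41.2, -0.0]
   [0.5, 0.2, 41.2, -0.0]
```

View pics/m7.png

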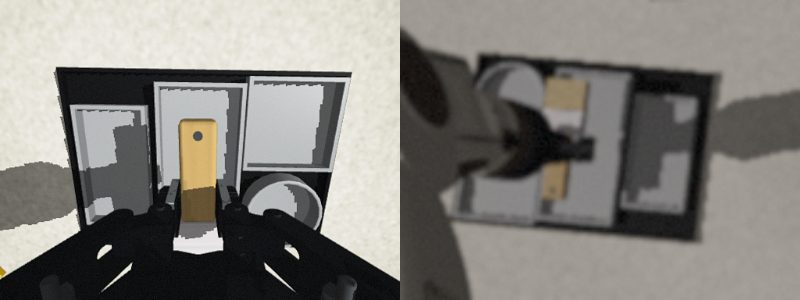

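arm_command(targets=[0.5, 0.2, 40, 0, 0, 0.5, 0.2, 32, 0, 0, 0, 0, 8, 0, 0, 0, 0, 3, 0, 0, 0, 0, 0, 0, 0])

```text
time: 9.35
ee_pos: [512.4, 222.0, -28.0]
orientation: [0.143, 3.136, 0.002]
contact_force: [-0.3, 0.2, -0.2]
gripper_width: 22.9
```

arm_command(targets=[0, 0, 1.5, 0, 0, 0, 0, 0, 0, 0.43, 0, 0, 0, 0, 0.43, 0, 0, -20, 0, 0.43, 0, 0, -40, 0, 0.43, 0, 0, -50, 0, 0.6, 0, 0, 0, 0, 0.6])

```text
time: 10.22
ee_pos: [514.7, 223.3, 83.7]
orientation: [0.142, 3.129, 0.007]
contact_force: [1.3, 0.7, -0.5]
gripper_width: 51.0
```

```bash
python3 - <<'E'
from h import *
img,d,W=wrist("w8");hsv=cv2.cvtColor(img,cv2.COLOR_BGR2HSV)
m=(hsv[...,1]>70)&(d>0)&(W[...,2]>12)&(W[...,2]<32)&(abs(W[...,1]-220)<45)&(W[...,0]<600)
print(rect(W[m]));
m=(W[...,2]>18)&(W[...,2]<34)&(d>0)&(hsv[...,1]<40)&(hsv[...,2]>90)
for n,(x,y,w) in dict(small=(514,131,75),bin=(485,318,60),large=(524,220,100)).items():
    q=W[m&(abs(W[...,0]-x)<w)&(abs(W[...,1]-y)<(42 if n!="bin" else 55))]
    if len(q)>50: print(n,len(q),rect(q))
# clip: origin 1? target
s,p,R,Y=pose();print(p,Y)
E
```

```text
(array([506.1, 210.4]), 165.5, 69.3, 'long axis deg', 174.2, 'zmed', np.float64(23.5))
small 1589 (array([516.4, 136.8]), 137.4, 84.4, 'long axis deg', 174.6, 'zmed', np.float64(21.5))
bin 2880 (array([492., 312.]), 108.9, 107.2, 'long axis deg', 174.5, 'zmed', np.float64(22.1))
large 3024 (array([523.4, 220.1]), 182.9, 84.5, 'long axis deg', 178.2, 'zmed', np.float64(22.6))
[512.80206571 222.50364966  81.18311356] 174.8158664481474
```

View pics/w8.png

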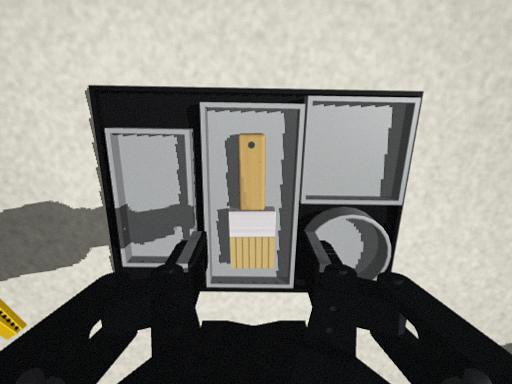

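```bash
python3 - <<'E'
from h import *
plan([(608,-85,70,206.6)])
z=np.load("top.npz");C=cloud("top",z["d"]);hsv=cv2.cvtColor(z["img"],cv2.COLOR_BGR2HSV)
m=(hsv[...,1]>110)&(abs(C[...,0]-612)<60)&(abs(C[...,1]+81)<50)
Q=C[m];a=np.radians(26.6);t=(Q[:,:2]-[612,-81])@[np.cos(a),np.sin(a)]
for k in range(-50,50,10): 
    w=Q[(t>=k)&(t<k+10)]; print(k,len(w),w[:,2].mean().round(1) if len(w) else None)
E
```

```text
at [512.8 222.5  81.2] yaw 174.8 tilt 0.32 w 51.0 t 10.28
leg 6 rows total turn -31.8
   [-20.4, -49.6, 1.9, -5.3]
   [-15.8, -51.3, 1.9, -5.3]
   [-11.0, -52.5, 1.9, -5.3]
   [-6.1, -53.3, 1.9, -5.3]
   [-1.1, -53.6, 1.9, -5.3]
   [3.8, -53.5, 1.9, -5.3]
-50 7 21.9
-40 17 19.9
-30 19 19.5
-20 20 21.7
-10 18 20.4
0 17 20.6
10 17 16.3
20 19 16.0
30 16 15.1
40 10 15.0
```

arm_command(targets=[-20.4, -49.6, 2, -5.3, 0.6, -15.8, -51.3, 2, -5.3, 0.6, -11, -52.5, 2, -5.3, 0.6, -6.1, -53.3, 2, -5.3, 0.6, -1.1, -53.6, 2, -5.3, 0.6, 3.8, -53.5, 2, -5.3, 0.6, 0, 0, 0, 0, 0.6, 0, 0, 0, 0, 0.6])

```text
time: 11.28
ee_pos: [604.8, -85.5, 65.1]
orientation: [0.721, -3.055, -0.003]
contact_force: [0.2, 0.7, -0.1]
gripper_width: 51.4
```

```bash
python3 - <<'E'
from h import *
img,d,W=wrist("w9");hsv=cv2.cvtColor(img,cv2.COLOR_BGR2HSV)
m=(hsv[...,1]>110)&(hsv[...,0]<40)&(d>0)&(W[...,2]>6)&(abs(W[...,0]-612)<70)&(abs(W[...,1]+81)<60)
Q=W[m];print(rect(Q));a=np.radians(26.6);c=np.array(rect(Q)[0]);t=(Q[:,:2]-c)@[np.cos(a),np.sin(a)]
for k in range(-50,50,10):
    w=Q[(t>=k)&(t<k+10)]; print(k,len(w),np.percentile(w[:,2],90).round(1) if len(w) else None)
plan([(c[0]-9,c[1]-4.5,-36,206.6)])
E
```

```text
(array([601.6, -85.1]), 97.9, 97.1, 'long axis deg', 163.4, 'zmed', np.float64(112.1))
-50 0 None
-40 142 22.8
-30 246 22.2
-20 1025 202.8
-10 1811 194.7
0 536 183.8
10 372 174.0
20 187 19.6
30 176 18.3
40 183 17.0
at [605.  -84.8  65.6] yaw -153.4 tilt 0.15 w 51.1 t 11.32
leg 2 rows total turn 0.0
   [6.6, 0.6, 50.8, 0.0]
   [6.6, 0.6, 50.8, 0.0]
```

View pics/w9.png

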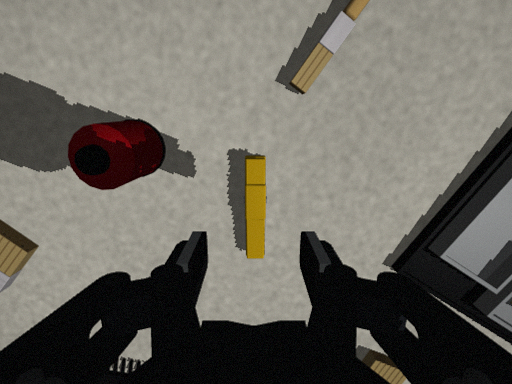

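arm_command(targets=[2, 1, 40, 0, 0.6, 0, 0, 40, 0, 0.6, 0, 0, 18, 0, 0.6, 0, 0, 4.5, 0, 0.6, 0, 0, 0, 0, 0, 0, 0, 0, 0, 0, 0, 0, 0, 0, 0, 0, 0, 0, 0, 0])

```text
time: 12.32
ee_pos: [605.6, -86.0, -33.8]
orientation: [-0.722, 3.054, -0.002]
contact_force: [-0.6, 0.1, 6.3]
gripper_width: 16.8
```

arm_command(targets=[0, 0, -25, 0, 0, 0, 0, -45, 0, 0, 0, 0, -40, 0, 0, 0, 0, 0, 0, 0])

```text
time: 12.82
ee_pos: [607.1, -86.4, 78.7]
orientation: [-0.721, 3.05, -0.005]
contact_force: [-0.0, 1.1, -0.2]
gripper_width: 17.2
```

```bash
python3 - <<'E'
from h import *
img,d,W=wrist("w10");hsv=cv2.cvtColor(img,cv2.COLOR_BGR2HSV);s,p,R,Y=pose();T=(W-p)@R
m=(hsv[...,1]>110)&(hsv[...,0]>15)&(hsv[...,0]<35)&(d>0)&(abs(T[...,1])<15)&(T[...,0]>0)&(T[...,0]<70)&(T[...,2]>-75)
Q=T[m];print(len(Q),Q.min(0).round(1),Q.max(0).round(1),s["contact_force"])
e=Q[Q[:,0]>Q[:,0].max()-10];print(e.mean(0));
c=Q;print(np.polyfit(c[:,0],c[:,1],1))
plan([(506,131.7,60,174.8)])
cv2.imwrite("pics/w10.png",img)
E
```

```text
2646 [  0.  -10.3 -73.6] [ 36.3   9.2 -38.8] [-0.53424079  0.80474512 -0.70437114]
[ 32.39250221  -0.48856604 -54.68899624]
[ 0.00889673 -0.74387701]
at [605.3 -86.2  76.3] yaw -153.4 tilt 0.23 w 17.2 t 12.88
leg 5 rows total turn 31.8
   [-1.8, 47.9, 3.3, 6.4]
   [3.6, 47.8, 3.3, 6.4]
   [8.8, 47.1, 3.3, 6.4]
   [14.0, 45.8, 3.3, 6.4]
   [19.0, 44.0, 3.3, 6.4]
```

View pics/w10.png

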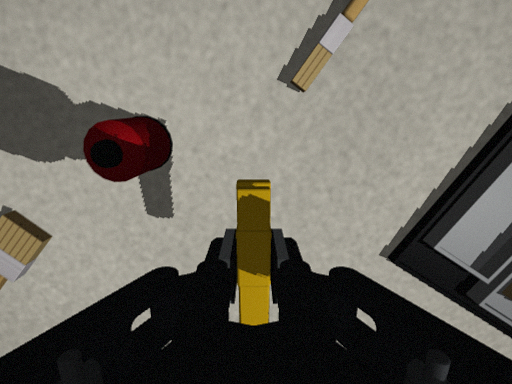

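arm_command(targets=[-1.8, 47.9, 3, 6.4, 0, 3.6, 47.8, 3, 6.4, 0, 8.8, 47.1, 3, 6.4, 0, 14, 45.8, 3, 6.4, 0, 20, 44, 3, 6.2, 0, 0, 0, 20, 0, 0, 0, 0, 0, 0, 0])

```text
time: 13.75
ee_pos: [500.7, 132.1, 36.7]
orientation: [-0.14, -3.132, 0.003]
contact_force: [-0.4, 0.2, -0.7]
gripper_width: 16.6
```

```bash
python3 - <<'E'
from h import *
img,d,W=wrist("w11")
m=(W[...,2]>16)&(W[...,2]<30)&(d>0)
m[225:]=0
plan([(504,132,-27,174.8)])
# inner edges of trough seen along tool-frame: floor pixels
f=(d>0)&(abs(W[...,2]-8)<4)&(abs(W[...,1]-131)<40)&(abs(W[...,0]-514)<70);f[225:]=0
g=cv2.cvtColor(img,cv2.COLOR_BGR2GRAY);q=W[f&(g>60)];print(rect(q))
E
```

```text
at [502.  131.9  37.7] yaw 174.8 tilt 0.25 w 17.0 t 13.8
leg 2 rows total turn 0.0
   [-1.0, 0.1, 32.4, 0.0]
   [-1.0, 0.1, 32.4, 0.0]
(array([481.5, 131.3]), 71.9, 68.7, 'long axis deg', 84.2, 'zmed', np.float64(8.0))
```

View pics/w11.png

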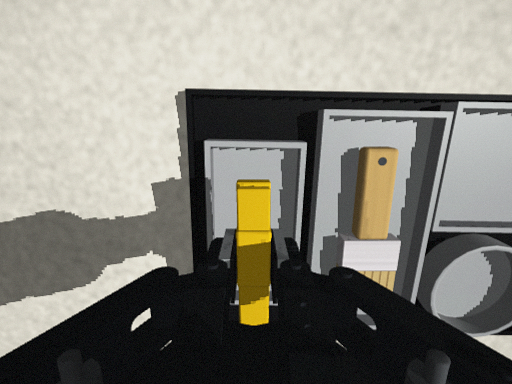

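arm_command(targets=[-1.5, 0, 35, 0, 0, 0, 0, 24, 0, 0, 0, 0, 4, 0, 0, 0, 0, 2, 0, 0, 0, 0, 0, 0, 0])

```text
time: 14.42
ee_pos: [506.3, 132.2, -24.7]
orientation: [0.143, 3.137, 0.001]
contact_force: [0.3, -0.2, -1.1]
gripper_width: 17.0
```

arm_command(targets=[0, 0, 1, 0, 0, 0, 0, 1, 0, 0, 0, 0, 0, 0, 0])

```text
time: 14.8
ee_pos: [506.3, 132.4, -25.9]
orientation: [0.142, 3.136, 0.001]
contact_force: [-1.8, -0.1, 8.0]
gripper_width: 17.2
```

arm_command(targets=[0, 0, 1, 0, 0, 0, 0, 0, 0, 0])

```text
time: 15.05
ee_pos: [506.3, 132.4, -25.9]
orientation: [0.142, 3.136, 0.001]
contact_force: [-3.9, -2.2, 16.0]
gripper_width: 17.3
```

arm_command(targets=[0, 0, -1.5, 0, 0, 0, 0, 0, 0, 0.33, 0, 0, 0, 0, 0.33, 0, 0, -10, 0, 0.33, 0, 0, -35, 0, 0.33, 0, 0, -50, 0, 1, 0, 0, -20, 0, 1, 0, 0, 0, 0, 1])

```text
time: 16.05
ee_pos: [507.1, 132.7, 90.1]
orientation: [0.142, 3.134, 0.002]
contact_force: [0.3, 0.9, -1.5]
gripper_width: 80.8
```

```bash
python3 - <<'E'
from h import *
img,d,W=wrist("w12");hsv=cv2.cvtColor(img,cv2.COLOR_BGR2HSV);s,p,R,Y=pose()
def rep(n,x,y,wx,wy):
    m=(hsv[...,1]>110)&(hsv[...,0]>8)&(hsv[...,0]<35)&(d>0)&(W[...,2]>5)&(W[...,2]<45)&(abs(W[...,1]-y)<wy)&(abs(W[...,0]-x)<wx)
    q=W[m];print(n,len(q),rect(q),np.percentile(q[:,2],95))
rep("clip",514,131,65,34);rep("brush",524,220,85,42)
q=442.7,-211.9
plan([(*q,90,174.8)])
E
```

```text
clip 1843 (array([517.9, 131.3]), 98.6, 18.8, 'long axis deg', 175.4, 'zmed', np.float64(26.7)) 30.744269806568266
brush 2326 (array([524.7, 220.6]), 129.2, 41.5, 'long axis deg', 175.5, 'zmed', np.float64(22.8)) 24.9774513905037
at [505.8 132.3  88.4] yaw 174.8 tilt 0.1 w 84.9 t 16.1
leg 7 rows total turn 0.0
   [4.5, -49.8, -0.2, 0.0]
   [4.5, -49.8, -0.2, 0.0]
   [4.5, -49.8, -0.2, 0.0]
   [4.5, -49.8, -0.2, 0.0]
   [4.5, -49.8, -0.2, 0.0]
   [4.5, -49.8, -0.2, 0.0]
   [4.5, -49.8, -0.2, 0.0]
```

arm_command(targets=[4.5, -49.8, 0, 0, 1, 4.5, -49.8, 0, 0, 1, 4.5, -49.8, 0, 0, 1, 4.5, -49.8, 0, 0, 1, 4.5, -49.8, 0, 0, 1, 4.5, -49.8, 0, 0, 1, 4.5, -49.8, 0, 0, 1, 0, 0, 0, 0, 1])

```text
time: 17.1
ee_pos: [440.5, -214.6, 86.0]
orientation: [-0.151, -3.135, -0.001]
contact_force: [-0.2, 0.4, 0.7]
gripper_width: 85.1
```

```bash
python3 - <<'E'
from h import *
img,d,W=wrist("w13");s,p,R,Y=pose()
m=(d>0)&(abs(W[...,2]-48)<4)&(np.hypot(W[...,0]-443,W[...,1]+212)<45)
m=m.astype(np.uint8);q=W[m>0];c,rad=cv2.minEnclosingCircle(q[:,:2].astype(np.float32));print(len(q),c,rad,q.mean(0))
plan([(*c,-22,174.8)])
E
```

```text
2380 (442.4537658691406, -212.66807556152344) 27.035289764404297 [ 441.17396008 -212.54091092   47.82380913]
at [ 440.8 -212.9   86.1] yaw 174.6 tilt 0.2 w 85.4 t 17.15
leg 2 rows total turn -0.2
   [-0.8, 0.2, 54.0, -0.1]
   [-0.8, 0.2, 54.0, -0.1]
```

Tape found at (442,-213), radius 27. Descend and grip.

arm_command(targets=[-1.6, 0, 40, 0, 1, 0, 0, 40, 0, 1, 0, 0, 28, 0, 1, 0, 0, 0, 0, 0, 0, 0, 0, 0, 0, 0, 0, 0, 0, 0, 0, 0, 0, 0, 0, 0, 0, 0, 0, 0], grip_force=40)

```text
time: 18.15
ee_pos: [444.4, -212.5, -19.6]
orientation: [0.142, 3.137, -0.001]
contact_force: [0.8, 0.3, 1.3]
gripper_width: 53.6
```

arm_command(targets=[0, 0, -25, 0, 0, 0, 0, -45, 0, 0, 0, 0, -30, 0, 0, 0.6, 53.2, 0, 0, 0, 0.6, 53.2, 0, 0, 0, 0.6, 53.2, 0, 0, 0, 0.6, 53.2, 0, 0, 0, 0.6, 53.2, 0, 0, 0, 0.6, 53.2, 0, 0, 0, 0.6, 53.2, 0, 0, 0])

```text
time: 19.4
ee_pos: [473.6, 160.6, 80.1]
orientation: [0.142, 3.138, 0.0]
contact_force: [0.5, -1.0, -1.1]
gripper_width: 53.8
```

arm_command(targets=[0.6, 53.2, 0, 0, 0, 0.6, 53.2, 0, 0, 0, 0.6, 53.2, 0, 0, 0, 0, 0, 20, 0, 0, 0, 0, 0, 0, 0, 0, 0, 0, 0, 0])

```text
time: 20.15
ee_pos: [486.2, 317.5, 60.1]
orientation: [-0.144, -3.138, 0.0]
contact_force: [0.3, -0.2, -1.7]
gripper_width: 53.3
```

```bash
python3 - <<'E'
from h import *
img,d,W=wrist("w14");s,p,R,Y=pose();T=(W-p)@R
plan([(484,318,-13,174.8)])
t,_=r.capture("top");cv2.imwrite("pics/m14.png",np.hstack([cv2.resize(img,(400,300)),cv2.resize(t[170:290,70:230],(400,300))]))
E
```

```text
at [486.6 317.5  60.5] yaw 174.7 tilt 0.04 w 53.2 t 20.2
leg 2 rows total turn -0.1
   [1.3, 0.1, 36.8, -0.0]
   [1.3, 0.1, 36.8, -0.0]
```

View pics/m14.png

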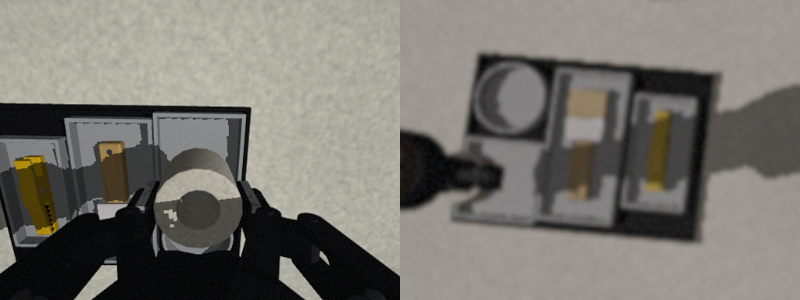

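arm_command(targets=[2, 0, 40, 0, 0, 0, 0, 26, 0, 0, 0, 0, 3, 0, 0, 0, 0, 1, 0, 0, 0, 0, 0, 0, 0])

```text
time: 20.88
ee_pos: [485.5, 318.9, -8.5]
orientation: [0.143, 3.136, 0.003]
contact_force: [-0.7, 0.9, 0.0]
gripper_width: 53.2
```

arm_command(targets=[0, 0, 1, 0, 0, 0, 0, 0, 0, 0])

```text
time: 21.12
ee_pos: [484.4, 318.5, -10.6]
orientation: [0.142, 3.138, 0.001]
contact_force: [0.0, -0.3, -0.8]
gripper_width: 53.5
```

arm_command(targets=[0, 0, 1, 0, 0, 0, 0, 0, 0, 0])

```text
time: 21.38
ee_pos: [484.4, 318.4, -11.7]
orientation: [0.142, 3.138, 0.001]
contact_force: [-0.7, -1.3, 3.2]
gripper_width: 53.5
```

arm_command(targets=[0, 0, 0, 0, 0.85, 0, 0, 0, 0, 0.85, 0, 0, -30, 0, 0.85, 0, 0, -40, 0, 1, 0, 0, -40, 0, 1, 0, 0, 0, 0, 1])

```text
time: 22.12
ee_pos: [486.8, 320.0, 101.8]
orientation: [0.142, 3.132, 0.007]
contact_force: [0.7, 0.7, -0.6]
gripper_width: 85.4
```

```bash
python3 - <<'E'
from h import *
img,d,W=wrist("w15");s,p,R,Y=pose()
m=(d>0)&(abs(W[...,2]-56)<6)&(np.hypot(W[...,0]-484,W[...,1]-318)<50)
q=W[m];c,rad=cv2.minEnclosingCircle(q[:,:2].astype(np.float32));print(len(q),c,rad,q.mean(0))
plan([(610,-195,120,174.8)])
E
```

```text
2307 (483.0464172363281, 319.1188049316406) 26.87470245361328 [481.89062279 319.24522203  55.76045145]
at [485.3 319.1  99.5] yaw 174.8 tilt 0.23 w 85.5 t 22.18
leg 10 rows total turn 0.0
   [-17.1, -50.1, -2.0, 0.0]
   [-17.1, -50.1, -2.0, 0.0]
   [-17.1, -50.1, -2.0, 0.0]
   [-17.1, -50.1, -2.0, 0.0]
   [-17.1, -50.1, -2.0, 0.0]
   [-17.1, -50.1, -2.0, 0.0]
   [-17.1, -50.1, -2.0, 0.0]
   [-17.1, -50.1, -2.0, 0.0]
   [-17.1, -50.1, -2.0, 0.0]
   [-17.1, -50.1, -2.0, 0.0]
```

arm_command(targets=[-17.1, -50.1, -2, 0, 1, -17.1, -50.1, -2, 0, 1, -17.1, -50.1, -2, 0, 1, -17.1, -50.1, -2, 0, 1, -17.1, -50.1, -2, 0, 1, -17.1, -50.1, -2, 0, 1, -17.1, -50.1, -2, 0, 1, -17.1, -50.1, -2, 0, 1, -17.1, -50.1, -2, 0, 1, 0, 0, 0, 0, 1])

```text
time: 23.42
ee_pos: [596.1, -148.4, 113.6]
orientation: [-0.151, -3.136, 0.0]
contact_force: [0.6, -0.3, -0.3]
gripper_width: 85.1
```

```bash
python3 - <<'E'
from h import *
img,d,W=wrist("w16");s,p,R,Y=pose();hsv=cv2.cvtColor(img,cv2.COLOR_BGR2HSV)
near=(d>0)&(np.hypot(W[...,0]-610,W[...,1]+195)<50)&(W[...,2]<90)
for a,b in((70,82),(55,64),(30,45),(10,25)):
    q=W[near&(W[...,2]>a)&(W[...,2]<b)]
    if len(q)>20:
        c,rad=cv2.minEnclosingCircle(q[:,:2].astype(np.float32));print(a,b,len(q),np.round(c,1),round(rad,1))
        # algebraic circle fit
        A=np.c_[2*q[:,:2],np.ones(len(q))];x=np.linalg.lstsq(A,(q[:,:2]**2).sum(1),rcond=None)[0];print("  fit",x[:2].round(1),np.sqrt(x[2]+x[0]**2+x[1]**2).round(1))
plan([(610,-195,-17,174.8)])
E
```

```text
70 82 387 [ 611.9 -195.8] 9.6
  fit [ 611.4 -195.4] 6.8
55 64 720 [ 612.2 -195.7] 22.6
  fit [ 611.9 -195.7] 20.1
30 45 214 [ 610.1 -194.3] 22.8
  fit [ 612.3 -195.8] 22.8
10 25 178 [ 609.  -194.2] 23.3
  fit [ 612.4 -195.9] 23.4
at [ 595.5 -146.2  113.6] yaw 174.6 tilt 0.2 w 85.5 t 23.48
leg 3 rows total turn -0.2
   [-6.3, -15.7, 43.5, -0.1]
   [-6.3, -15.7, 43.5, -0.1]
   [-6.3, -15.8, 43.5, -0.1]
```

arm_command(targets=[-20.5, -48, 0, 0, 1, 0, 0, 30, 0, 1, 0, 0, 45, 0, 1, 0, 0, 40, 0, 1, 0, 0, 14.5, 0, 1, 0, 0, 0, 0, 0, 0, 0, 0, 0, 0, 0, 0, 0, 0, 0, 0, 0, 0, 0, 0, 0, 0, 0, 0, 0], grip_force=40)

```text
time: 24.72
ee_pos: [614.8, -194.8, -11.1]
orientation: [0.142, 3.134, -0.001]
contact_force: [-0.1, 0.3, 7.3]
gripper_width: 44.8
```

arm_command(targets=[0, 0, -20, 0, 0, 0, 0, -40, 0, 0, 0, 0, -50, 0, 0, 7.6, 49.7, 0, 0, 0, 7.6, 49.7, 0, 0, 0, 7.6, 49.7, 0, 0, 0, 7.6, 49.7, 0, 0, 0, 7.6, 49.7, 0, 0, 0, 7.6, 49.7, 0, 0, 0, 7.6, 49.7, 0, 0, 0])

```text
time: 25.98
ee_pos: [590.8, 158.4, 96.5]
orientation: [0.143, 3.138, -0.0]
contact_force: [1.5, 0.1, -0.6]
gripper_width: 44.8
```

arm_command(targets=[7.6, 49.7, 0, 0, 0, 7.6, 49.7, 0, 0, 0, 7.6, 49.7, 0, 0, 0, 0, 0, 20, 0, 0, 0, 0, 0, 0, 0, 0, 0, 0, 0, 0])

```text
time: 26.72
ee_pos: [582.1, 306.8, 76.7]
orientation: [-0.144, -3.138, 0.0]
contact_force: [-0.0, -0.7, -0.7]
gripper_width: 44.8
```

```bash
python3 - <<'E'
from h import *
img,d,W=wrist("w17");s,p,R,Y=pose();T=(W-p)@R;hsv=cv2.cvtColor(img,cv2.COLOR_BGR2HSV)
red=(hsv[...,1]>120)&((hsv[...,0]<8)|(hsv[...,0]>170))&(d>0)&(T[...,2]>-130)&(T[...,2]<0)
for a,b in((-80,-65),(-60,-45),(-40,-30),(-30,-20),(-20,-5)):
    q=T[red&(T[...,2]>a)&(T[...,2]<b)]
    if len(q)>20: print(a,b,len(q),"xmax",q[:,0].max().round(1),"y",q[:,1].min().round(1),q[:,1].max().round(1))
print(T[red][:,2].max())
t,_=r.capture("top");cv2.imwrite("pics/m17.png",np.hstack([cv2.resize(img,(400,300)),cv2.resize(t[170:290,70:230],(400,300))]))
plan([(581,306,-5,174.8)])
E
```

```text
-80 -65 5387 xmax 25.1 y -34.7 23.5
-60 -45 850 xmax 25.7 y -22.4 23.0
-40 -30 400 xmax 25.9 y -22.4 22.3
-30 -20 348 xmax 26.3 y -22.4 22.8
-20 -5 154 xmax 26.3 y -24.3 23.5
-14.87483780475656
at [582.8 306.8  77.3] yaw 174.7 tilt 0.08 w 44.7 t 26.82
leg 2 rows total turn -0.1
   [0.8, -0.5, 41.2, -0.0]
   [0.8, -0.5, 41.2, -0.0]
```

View pics/m17.png

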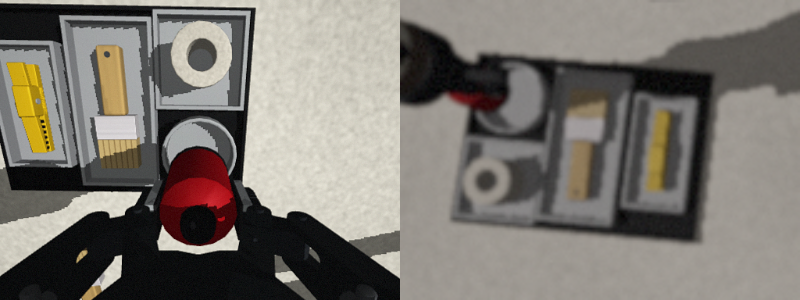

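arm_command(targets=[-0.5, -0.5, 30, 0, 0, 0, 0, 30, 0, 0, 0, 0, 15, 0, 0, 0, 0, 2, 0, 0, 0, 0, 0, 0, 0])

```text
time: 27.45
ee_pos: [583.4, 307.2, 0.5]
orientation: [0.143, 3.137, 0.002]
contact_force: [1.0, 0.3, -0.5]
gripper_width: 45.0
```

arm_command(targets=[0, 0, 1, 0, 0, 0, 0, 0, 0, 0])

```text
time: 27.7
ee_pos: [583.0, 307.3, -0.8]
orientation: [0.142, 3.137, 0.001]
contact_force: [-0.0, 1.3, -1.7]
gripper_width: 44.8
```

arm_command(targets=[0, 0, 1, 0, 0, 0, 0, 0, 0, 0])

```text
time: 27.95
ee_pos: [582.4, 306.9, -2.6]
orientation: [-0.142, -3.138, 0.0]
contact_force: [0.2, 1.2, -1.2]
gripper_width: 44.6
```

arm_command(targets=[0, 0, 1, 0, 0, 0, 0, 0, 0, 0])

```text
time: 28.2
ee_pos: [582.4, 307.0, -3.0]
orientation: [0.142, 3.138, 0.0]
contact_force: [-1.4, -0.4, 3.9]
gripper_width: 44.7
```

arm_command(targets=[0, 0, 1, 0, 0, 0, 0, 0, 0, 0])

```text
time: 28.45
ee_pos: [582.5, 307.1, -3.1]
orientation: [0.142, 3.138, 0.001]
contact_force: [-3.5, -1.4, 8.3]
gripper_width: 44.8
```

Seated. Release, rise, and check everything.

arm_command(targets=[0, 0, -1, 0, 0, 0, 0, 0, 0, 0.75, 0, 0, 0, 0, 0.75, 0, 0, 0, 0, 0.75, 0, 0, -25, 0, 0.75, 0, 0, -45, 0, 0.8, 0, 0, -50, 0, 1, 0, 0, -30, 0, 1, 0, 0, 0, 0, 1])

```text
time: 29.58
ee_pos: [584.6, 308.0, 149.9]
orientation: [0.142, 3.132, 0.006]
contact_force: [0.5, -0.5, -0.7]
gripper_width: 85.3
```

arm_command(targets=[0, -50, -5, 0, 1, 0, -50, 0, 0, 1, 0, -50, 0, 0, 1, 0, -50, 0, 0, 1, 0, -50, 0, 0, 1, 0, 0, 0, 0, 1, 0, 0, 0, 0, 1])

```text
time: 30.45
ee_pos: [559.3, 57.9, 150.2]
orientation: [-0.143, -3.137, -0.0]
contact_force: [-0.7, 1.1, 0.2]
gripper_width: 85.5
```

```bash
python3 - <<'E'
from h import *
t,d=r.capture("top");C=cloud("top",d)
for n,x,y,lo,rd in (("spool",581,306,40,50),("spooltop",581,306,72,50),("tape",484,318,40,45),("slim",442,-84,8,75),("small",444,-335,20,30)):
    q=C[(d>0)&(np.hypot(C[...,0]-x,C[...,1]-y)<rd)&(C[...,2]>lo)&(C[...,2]<110)]
    print(n,len(q),rect(q),q[:,2].max().round(1))
s,ds=r.capture("side");cv2.imwrite("pics/end.png",np.hstack([cv2.resize(t[120:290,60:360],(480,272)),cv2.resize(s[150:300,0:180],(326,272))])[:, :800])
E
```

```text
h.py:41: RuntimeWarning: Mean of empty slice.
  return np.round(c,1),round(a,1),round(b,1),"long axis deg",round(t,1),"zmed",Q[:,2].round(0).mean().round(1)
  ret = ret.dtype.type(ret / rcount)
Traceback (most recent call last):
ValueError: zero-size array to reduction operation maximum which has no identity
```

arm_command(targets=[0, -50, 0, 0, 1, 0, -50, 0, 0, 1, 0, -50, 0, 0, 1, 0, -50, 0, 0, 1, 0, -50, 0, 0, 1, 0, 0, 0, 0, 1])

```text
time: 31.25
ee_pos: [537.3, -192.9, 150.6]
orientation: [-0.147, -3.138, 0.0]
contact_force: [-0.5, 0.6, 0.1]
gripper_width: 85.7
```

```bash
python3 - <<'E'
from h import *
t,d=r.capture("top");C=cloud("top",d)
for n,x,y,lo,rd in (("spool",581,306,30,55),("tape",484,318,40,45),("slim",442,-84,8,75),("small",444,-335,20,30)):
    q=C[(d>0)&(np.hypot(C[...,0]-x,C[...,1]-y)<rd)&(C[...,2]>lo)&(C[...,2]<110)]
    print(n,len(q), (rect(q),q[:,2].max().round(1)) if len(q) else "")
s,ds=r.capture("side");cv2.imwrite("pics/end.png",np.hstack([cv2.resize(t[120:290,60:360],(480,272)),cv2.resize(s[40:200,0:190],(320,272))])[:, :800])
E
```

```text
spool 307 ((array([582.3, 309.5]), 80.1, 76.0, 'long axis deg', 152.0, 'zmed', np.float64(63.5)), np.float64(87.2))
tape 273 ((array([482.5, 317.9]), 52.7, 52.2, 'long axis deg', 48.1, 'zmed', np.float64(54.5)), np.float64(62.9))
slim 54 ((array([475.6, -78.1]), 69.7, 25.1, 'long axis deg', 139.0, 'zmed', np.float64(15.6)), np.float64(19.7))
small 68 ((array([ 443.9, -335.4]), 23.7, 23.2, 'long axis deg', 150.5, 'zmed', np.float64(36.1)), np.float64(45.0))
```

View pics/end.png

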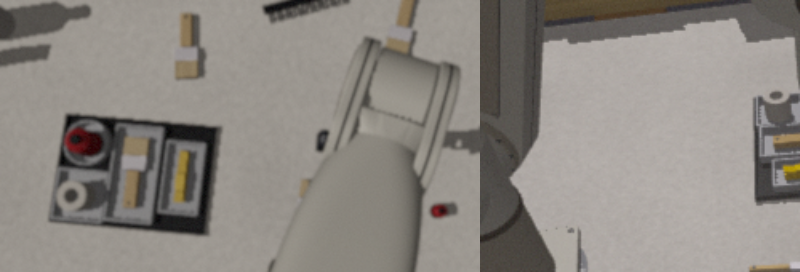

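```bash
python3 -c "
from cell import r
print(r.finish_job())"
```

```text
the job is handed in; nothing more can be done
None
```

I packed all four items into the caddy and handed the job in at about 31 s on the robot clock, well under the 115 s limit.

**Final checks**

| Item | Compartment | Last check |
|---|---|---|
| Wide brush | Large trough | Lying lengthwise, within about 1° of the trough's axis, top at about 24 mm |
| Sectioning clip | Small trough | Lying lengthwise, within about 1° of the trough's axis, top at about 30 mm |
| Tape roll | Square bin | On its flat end, top at about 56 mm |
| Big thread spool | Round cup | Upright; highest point reads 8 mm more than on the table, which is the height of the cup floor |

- **Heights:** These match each item resting on its compartment floor. The brush gave no contact force when set down, so for it I rely on the camera height.
- **Wide brush choice:** Of the four wide brushes I took the one nearest the base, about 706 mm away. The others were 778 mm or more away.
- **Look-alikes:** The small spool measured within 1 mm of where it started. In the last picture the arm hid most of the slim brush. I never touched it, and it looked undisturbed in earlier wrist pictures.

**What disagreed**
- **Fingertips:** They sit about 43 mm short of the reported tool point. Because of this the first grip on the brush closed on air, touching nothing. I measured the difference with the wrist camera, confirmed it roughly with the side camera, and allowed for it from then on.
- **Height reading:** When I gripped the clip and the spool, the tool read 3 to 5 mm higher than commanded, with 6 to 7 N of contact. Highest contact force I saw was 16 N, when setting the clip down.

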